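# Clamp an ebony blank on edge in the shaping jig

### The arm

A 6-joint arm with a two-finger parallel gripper is mounted at the origin on a cart in front of the work surface, level with it; the furniture and walls round the work are solid. World frame = base frame: x ahead of the robot, y to its left, z up, the work surface at z = 0. Lengths are in m, angles in degrees, forces in N, time in s.
With the tool pointing down it reaches from about 0.4 to 0.825 m from the base axis. Payload 7 kg.
Tool frame: the origin (TCP) lies on the front face of the gripper's body, between the roots of the fingers; the fingertips stand 66 mm ahead of it and the grasp point (between the pads) lies 47 mm ahead of it; z points along the fingers, y is the line along which they close (so a half turn about z gives the same grasp; the last joint's range is limited). The gripper opens to 88 mm and grips with 3 to 60 N. Pads are 19 mm wide; open, the fingers measure 130 mm over their backs; the gripper's body (78 mm by 193 mm) begins 47 mm behind the grasp point.
Start: joints at [83.371, 20.546, 0.682, 0, -70.136, -16.507], TCP at [0.265, 0.621, 0.292] pointing down, gripper open.
Joint ranges: [-176.03, 176.03], [-82.01, 121.73], [-58.28, 71.71], [-173.87, 95.51], [-174.79, -0.11], [-173.66, 173.66]. Speed limits (degrees/s): [136.94, 136.94, 172.46, 180, 180, 180].

### API

Orientations are given as [roll, pitch, yaw] about the fixed x, y, z axes, in that order (R = Rz(yaw) Ry(pitch) Rx(roll)).
In Python, from plant import ctrl gives the robot as it stands.
- The arm moves only by the tool send_rows, never from a script. Its argument "deltas" is a list of rows, each a list of 2 entries, a list of its own where there are three numbers: the shift along the tool's x, y, z each as a share of 800 mm, from -1 to 1, then the turn about the tool's z as a share of 90 degrees, from -1 to 1. A call has exactly 5 rows; each row is the pose to reach, as a shift and turn from the pose commanded when the call began, along the tool's axes at that moment; what a row does not reach only later rows make up. A row lasts 1/12 s, in which the tool goes at most 41.7 mm and 7.16 degrees, less where a joint would pass 70% of its speed; a pose out of reach is approached as far as the arm can. A call with a number of a shift or a turn outside -1 to 1 is refused whole. A call with a gripper value outside its range is refused whole. "gripper" is the opening, from 0 (shut) to 1 (fully open), set as the call begins (left out, the last holds). The fingers move at their own pace and stop on an object; the grip force is fixed at half the most. Time passes only in rows, so rows that repeat a pose let the fingers close, or fill a call up. It gives the time, the measured TCP pose, the force, the opening and the grip force at its end, in the units of the state.
- ctrl.get_obs(): the state, without advancing time (a new reading comes with each control period).
- ctrl.snapshot(name): name is "side" or "top"; returns a dict with "color" (480x640x3 uint8, red, green, blue), "vertical_fov" (degrees; the focal length in pixels is half the picture's height over the tangent of half this angle, whatever the lens; pixels are square), "cx", "cy" (the principal point, pixels), "rvec" (rotation vector, rad) and "tvec" (3), from world to camera coordinates, as OpenCV has them. Camera axes: x right, y down, z forward; pixel columns grow to the right and rows downward; lengths in m; the calibration is good to about 2 mm. A picture is of the moment at which its call begins. There is no depth.
- ctrl.close_job(): hands the job in; it is judged then, once.
Trained networks look in a picture, given as the dict that the camera call returned (one of the last four; its "shot" number tells which), for a name from the list of things; names that differ only in an ending like _2 or _b are one class to them, and where a whole thing is asked for, a point or a joint stands for the part that bears it (a point fixed in the world has none). Each returns a list of dicts, best first, with "conf" (0 to 1); they miss things now and then, are a little off and sometimes report something else, mostly with a low value. They report only what shows in the picture. A call takes as long as a camera call.
- ctrl.boxes_of(picture, thing): "xy" ([column, row] as shares, 0 to 1, of the picture: columns of its width, rows of its height, amid what is visible of it).
- ctrl.cut_out(picture, thing): "pixels" (480x640 bool, what is visible of it) and "xy" ([column, row] as shares, 0 to 1, of the picture: columns of its width, rows of its height, amid what is visible of it).
The state is a dict: "clock": time; "joint_pos": joint angles; "qvel": joint speeds; "tau": joint torques, N m; "tool_pos": TCP position; "orientation": TCP orientation; "force": force on the tool from outside, world axes, zero at the start; "moment": the same for the moment, N m; "opening": finger opening in m; "gripper_force": force on a finger pad.
Only numpy, scipy, OpenCV 4.12 (cv2) and the standard library are available. Lean on these libraries where they do the work, as an engineer would, in place of code of your own. Each camera call takes 0.05 s, during which the arm holds its last target. There are 200 camera calls.

### The job

Take the dark ebony blank out of its wooden rack and slide it down, still on its edge, between the aluminium guides of the clamping jig until it sits fully home. Then swing the hold-down bar round to its stop over the end of the blank, and screw the black knob down clockwise until it stops tight. Leave the cup, the round tin, the sanding block and the try square where they are.

Things in the scene. Friction and masses are not known exactly. Their poses are not given: they have to be found in the camera images.
- blank_mid (a point): Centre of the ebony blank, a plain black wooden bar 180 mm long, 34 mm high as it stands on its edge, 11 mm thick, 0.1 kg (up to 40 % more or less). At the start it stands in the two notched blocks of the rack. Axes: y along its length, z through its 11 mm thickness (level), x vertical (down at the start).
- rack: Pale wooden rack fixed to the bench: base plate 70 x 200 x 8 mm with two notched blocks, each 24 mm long, centred 68 mm either side of the middle, tops 34 mm above the bench. The blank stands in their 16 mm wide notches, 16 mm above the bench; 112 mm between the blocks is free above the base plate. Origin: centre of the underside; y along the notches, z up.
- jig: Clamping jig fixed to the bench: plywood base 110 x 290 x 14 mm with two aluminium end guides, 60 to 94 mm either side of the slot's middle; their mouths flare out from 40 to 47 mm above the bench. The 120 mm between them is open down to the base. Origin: on the bench under the slot's middle; y along the slot towards the stud and knob (stud axis at y = +145 mm), z up.
- slot_mid (a point): Where the blank's centre lies when it is fully home, 37 mm above the bench; axes as the jig. The slot is 13.5 mm wide, 185 mm long between its end walls, with its floor 20 mm above the bench, so the top of a seated blank is 54 mm above the bench. Either end of the blank may go first.
- clamp_bar (a joint): Swing of the steel hold-down bar (26 mm wide, 12 mm thick) about the vertical stud, rad: 0 = at its stop, over the slot, pointing to the jig's -y; grows counter-clockwise from above; at 1.57 it points to the jig's +x; at most 2.0. It stays where it is left and needs about 1 N at its post.
- foot_mid (a point): Centre of the underside of the sprung rubber foot (20 mm across) under the hold-down bar, 70 mm from the stud axis. With the bar over the slot and the knob not yet turned it clears a seated blank by 4.5 to 6 mm; with the knob tight it presses on the blank with 10 to 15 N.
- bar_post (a point): Middle of the round black handle post that stands on the hold-down bar, 16 mm diameter, 30 mm tall, 95 mm from the stud's axis (this point lies 15 mm above the bar's top face). Pinch or push it to swing the bar. Axes as the bar: -y points outwards from the stud.
- knob (a joint): Turn of the knob, rad: 0 = as far up as it goes, 3.4 = its tight stop. Grows clockwise seen from above. It starts between 0 and 0.6, sinks 2.5 mm per radian (quick-action thread) together with the hold-down bar, turns with about 0.15 N m and stays where it is left. Turning the knob does not turn the bar.
- knob_mid (a point): Middle of the gripped height of the round, ribbed black knob on top of the stud, on its axis; 44 mm diameter, the grip part is 26 mm high (13 mm above and below this point). Axis vertical. This point lies about 101 mm above the bench when the knob is up.
- cup: Bystander: ceramic cup, 83 mm across, 92 mm tall; origin at the centre of its underside.
- wax_tin: Bystander: round flat tin, 71 mm across, 24 mm high; origin at the centre of its underside.
- sanding_block: Bystander: sanding block 61 x 101 x 30 mm; origin at the centre of its underside.
- try_square: Bystander: try square 100 x 128 x 16 mm, lying flat; origin at the centre of its underside.

How it is judged (in metres and radians):
On the way, in this order (a step that is already met when the one before it is completed fails the run):
1. the blank stands on edge between the guides, fully home (x of blank_mid in the frame of slot_mid between -0.004 and 0.004 m and y of blank_mid in the frame of slot_mid between -0.006 and 0.006 m and z of blank_mid in the frame of slot_mid between -0.0025 and 0.0025 m and angle between the y axis of blank_mid and the y axis of slot_mid, either way round below 0.05 rad and angle between the x axis of blank_mid and the z axis of slot_mid, either way round below 0.1 rad), for 0.2 s.
2. the hold-down bar is at its stop over the seated blank (all of step 1 and value of joint clamp_bar below 0.12 rad), for 0.2 s.
At the end, for the whole second after the job is handed in: The blank stands on edge fully home (centre within 4 mm across, 6 mm along, 2.5 mm in height of slot_mid; 0.05 rad in yaw, 0.1 rad upright), at rest; the bar is within 0.12 rad of its stop, the knob at 3.2 rad or more, and the foot presses the blank with over 5 N (all of step 2 and value of joint knob above 3.2 rad and contact force between clamp_bar and blank above 5 N and linear speed of blank below 0.01 m/s); the robot touches nothing.
It fails at once if the cup is moved more than 20 mm (distance of cup from where it was at the start of the episode above 0.02 m).
It fails at once if the wax tin is moved more than 20 mm (distance of wax_tin from where it was at the start of the episode above 0.02 m).
It fails at once if the sanding block is moved more than 20 mm (distance of sanding_block from where it was at the start of the episode above 0.02 m).
It fails at once if the try square is moved more than 20 mm (distance of try_square from where it was at the start of the episode above 0.02 m).
It also fails if it takes over 72 s, if anything falls off the work surface, if the arm or the gripper's body presses on something with over 40 N, if the wrist force passes 120 N, or if a joint passes its speed limit or range.

## Working session

There is one attempt and no reset: what is moved stays moved. The work goes in short steps, Python scripts to look and compute and a tool call to move; the robot and the scene stay as the last step left them, time stands still between calls to the robot, and variables do not carry over. Pictures are saved under pics/ and viewed, at most 10 in all, crops included, and the job is handed in when it is done.

Besides the shell and the picture viewer there is one more tool, called as name(argument=value, ...) on one line, values as JSON. send_rows: Moves the arm, as the interface text tells. Shift numbers are shares of 800 mm and turn numbers shares of 90 degrees, none past 1 either way. Its arguments: {"type":"object","properties":{"deltas":{"type":"array","items":{"type":"array"}},"gripper":{"type":"number"}},"required":["deltas"]}

```bash
ls; mkdir -p pics
cat > h.py <<'E'
import numpy as np, cv2
from plant import ctrl
def cam(p):
    R=cv2.Rodrigues(np.array(p["rvec"],float))[0]; t=np.array(p["tvec"],float).ravel()
    f=240/np.tan(np.radians(p["vertical_fov"])/2)
    return R,t,f
def proj(p,X):
    R,t,f=cam(p); c=np.atleast_2d(X)@R.T+t
    return np.c_[c[:,0]/c[:,2]*f+p["cx"],c[:,1]/c[:,2]*f+p["cy"]]
def back(p,uv,z):
    R,t,f=cam(p); uv=np.atleast_2d(uv)
    d=np.c_[(uv[:,0]-p["cx"])/f,(uv[:,1]-p["cy"])/f,np.ones(len(uv))]@R
    o=-R.T@t
    return o+d*((z-o[2])/d[:,2])[:,None]
def save(p,n,crop=None,s=1):
    im=p["color"][:,:,::-1]
    if crop: im=im[crop[1]:crop[3],crop[0]:crop[2]]
    cv2.imwrite("pics/"+n,cv2.resize(im,None,fx=s,fy=s,interpolation=cv2.INTER_CUBIC))
E
python3 - <<'E'
from h import *
print({k:v for k,v in ctrl.get_obs().items()})
hs={"blank_mid":.034,"rack":.02,"jig":.014,"clamp_bar":.07,"bar_post":.09,"knob_mid":.1,"knob":.1,"cup":.05,"wax_tin":.024,"sanding_block":.03,"try_square":.01}
for n in("top","side"):
    p=ctrl.snapshot(n); save(p,n+"0.png"); print(n,p["vertical_fov"],p["cx"],p["cy"],-cam(p)[0].T@cam(p)[1],p.keys())
    for k,z in hs.items():
        for d in ctrl.boxes_of(p,k)[:2]:
            uv=np.array(d["xy"])*[640,480]; print(k,round(d["conf"],2),uv.round(),back(p,uv,z)[0].round(3))
E
```

```text
pics
{'clock': 0.0, 'joint_pos': array([ 8.33711948e+01,  2.05905592e+01,  6.33666302e-01, -1.81650449e-02,
       -7.01348595e+01, -1.65051920e+01]), 'qvel': array([ 0.0270235 ,  0.00072444,  0.09089414, -0.08449023, -0.10062137,
       -0.02242861]), 'tau': array([-2.69040044e-05, -5.82719100e+01,  2.93063825e+01,  6.99740812e+00,
        6.98815507e-03, -1.63716059e-04]), 'tool_pos': array([0.2650913 , 0.6203607 , 0.29123781]), 'orientation': array([ 1.79907177e+02, -9.69665755e-03, -2.31401756e+01]), 'force': array([-0.11694871, -0.28002539, -0.10511493]), 'moment': array([-0.04612454, -0.01389711, -0.03020703]), 'gripper_force': 0.0, 'opening': 0.08746327299680948}
top 43.85981358089057 317.89670857491393 250.75110941775858 [-0.05953312  0.20101836  1.52812399] dict_keys(['color', 'vertical_fov', 'cx', 'cy', 'rvec', 'tvec', 'shot'])
blank_mid 0.68 [237. 301.] [0.495 0.194 0.034]
rack 0.6 [242. 304.] [0.486 0.185 0.02 ]
jig 0.71 [343. 250.] [ 0.512 -0.127  0.014]
clamp_bar 0.71 [306. 227.] [ 0.597 -0.054  0.07 ]
bar_post 0.62 [307. 227.] [ 0.587 -0.054  0.09 ]
knob_mid 0.61 [308.
[... 548 characters left out ...]
mid 0.81 [296. 300.] [0.494 0.205 0.034]
blank_mid 0.55 [303. 244.] [ 0.516 -0.091  0.034]
rack 0.71 [296. 309.] [0.489 0.233 0.02 ]
jig 0.67 [279. 242.] [ 0.609 -0.124  0.014]
jig 0.63 [301. 243.] [ 0.529 -0.128  0.014]
clamp_bar 0.57 [304. 357.] [0.425 0.472 0.07 ]
clamp_bar 0.52 [281. 243.] [ 0.582 -0.038  0.07 ]
bar_post 0.48 [282. 239.] [ 0.58  -0.035  0.09 ]
knob_mid 0.75 [306. 358.] [0.414 0.506 0.1  ]
knob_mid 0.68 [298. 238.] [ 0.522 -0.033  0.1  ]
knob 0.73 [297. 239.] [ 0.525 -0.026  0.1  ]
cup 0.62 [306. 191.] [ 0.56  -0.438  0.05 ]
wax_tin 0.95 [305. 359.] [0.431 0.437 0.024]
sanding_block 0.55 [319. 190.] [ 0.515 -0.485  0.03 ]
try_square 0.55 [330. 197.] [ 0.465 -0.467  0.01 ]
```

Run:
```python
import cv2
a=cv2.imread("pics/top0.png")[195:345,190:390];b=cv2.imread("pics/side0.png")[195:345,220:420]
cv2.imwrite("pics/c0.png",cv2.vconcat([cv2.resize(i,(400*2,300*1),interpolation=2) if 0 else cv2.resize(i,None,fx=2,fy=2,interpolation=2) for i in (a,b)]))
cv2.imwrite("pics/t1.png",cv2.resize(a,None,fx=4,fy=4,interpolation=2))
cv2.imwrite("pics/s1.png",cv2.resize(b,None,fx=4,fy=4,interpolation=2))
```

```text
(no output)
```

View pics/t1.png

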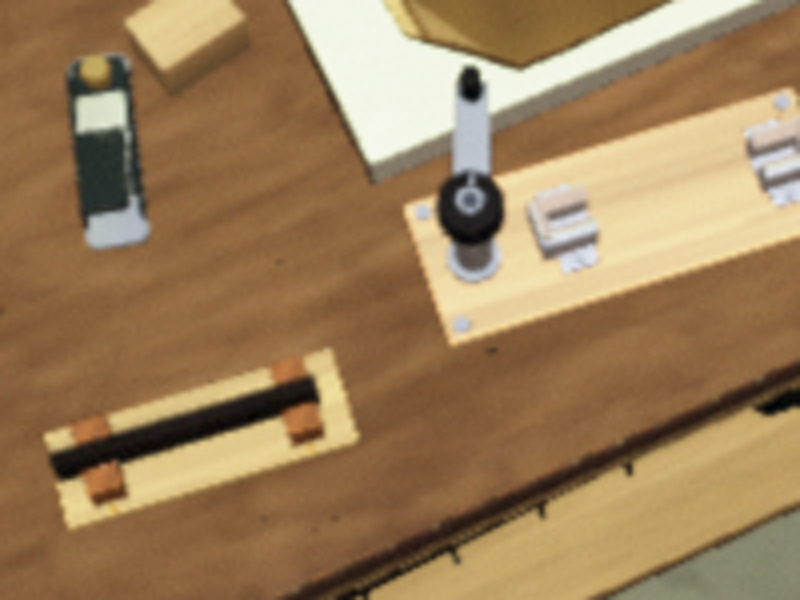

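View pics/s1.png

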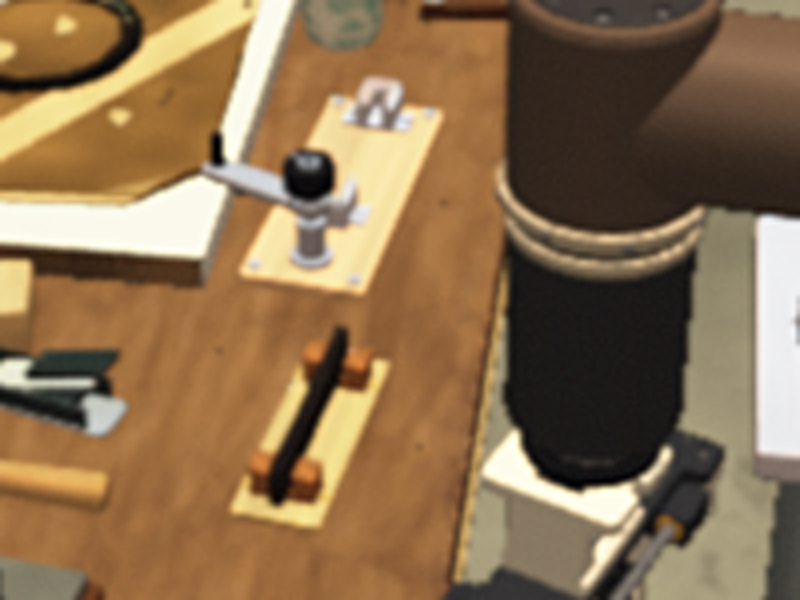

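View pics/top0.png

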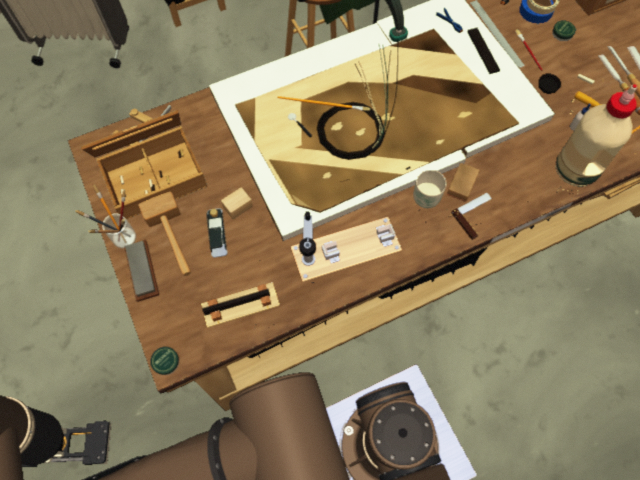

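The views show the rack with the blank at about (240,303) and the jig at about (345,250) in the top picture. The stud is at the jig's left end and the bar points away from the robot (about 1.3–1.6 rad). Next I'll fit box outlines.

```bash
cat >> h.py <<'E'
from scipy.optimize import minimize
from scipy.ndimage import map_coordinates
def hullpts(p,c,yaw,sx,sy,z0,z1,n=300):
    a=np.array([[i*sx/2,j*sy/2,k] for i in(-1,1) for j in(-1,1) for k in(z0,z1)])
    C,S=np.cos(yaw),np.sin(yaw); X=np.c_[a[:,0]*C-a[:,1]*S+c[0],a[:,0]*S+a[:,1]*C+c[1],a[:,2]]
    h=cv2.convexHull(proj(p,X).astype(np.float32))[:,0]; q=np.r_[h,h[:1]]
    d=np.r_[0,np.cumsum(np.linalg.norm(np.diff(q,axis=0),axis=1))]; s=np.linspace(0,d[-1],n,endpoint=False)
    P=np.c_[np.interp(s,d,q[:,0]),np.interp(s,d,q[:,1])]
    i=np.searchsorted(d,s,side="right")-1; t=(q[i+1]-q[i])/np.linalg.norm(q[i+1]-q[i],axis=1)[:,None]
    N=np.c_[t[:,1],-t[:,0]]; N*=np.sign(((P-h.mean(0))*N).sum(1))[:,None]
    return P,N
def fit(ps,x0,sx,sy,z0,z1,sign):
    gs=[cv2.cvtColor(p["color"],cv2.COLOR_RGB2GRAY).astype(float) for p in ps]
    def cost(v,w):
        e=0
        for p,g in zip(ps,gs):
            P,N=hullpts(p,v[:2],v[2],sx,sy,z0,z1)
            f=lambda o:map_coordinates(g,(P+o*N)[:,::-1].T,order=1)
            e-=np.clip(sign*(f(-w)-f(w)),-10,60).mean()
        return e
    x=np.array(x0,float)
    for w,st in((3,.01),(1.5,.004),(1,.002)):
        r=min((minimize(cost,x,args=(w,),method="Nelder-Mead",options=dict(initial_simplex=x+np.array([[0,0,0],[a*st,0,0],[0,b*st,0],[0,0,c*st*5]]),xatol=1e-5)) for a in(-1,1) for b in(-1,1) for c in(-1,1)),key=lambda r:r.fun); x=r.x
    return x,r.fun
E
cat > fit.py <<'E'
from h import *
T=ctrl.snapshot("top");S=ctrl.snapshot("side")
# yaw guess from top corners
c=back(T,[[291.3,246.8],[302.5,281.3],[388.8,217.5]],.014); print(c.round(3)); d=c[0]-c[2]
yj=np.arctan2(d[1],d[0])-np.pi/2; cj=(c[1]+c[2])/2
b=back(T,[[190+62/4,195+465/4],[190+313/4,195+388/4]],.05); e=b[0]-b[1]; yb=np.arctan2(e[1],e[0])-np.pi/2; cb=b.mean(0)
print(cj,yj,cb,yb)
for nm,ps in(("T",[T]),("S",[S]),("TS",[T,S])):
    print(nm,"jig",fit(ps,[*cj[:2],yj],.11,.29,0,.014,1),"rack",fit(ps,[*cb[:2],yb],.07,.2,0,.008,1),"blank",fit(ps,[*cb[:2],yb],.011,.18,.016,.05,-1))
E
python3 fit.py
```

```text
[[ 0.584 -0.001  0.014]
 [ 0.478  0.013  0.014]
 [ 0.548 -0.288  0.014]]
[ 0.51267911 -0.13743029  0.014     ] -0.12632289404879082 [0.48725095 0.19537725 0.05      ] -0.12757651495098843
T jig (array([ 0.5184269 , -0.13724384, -0.11930288]), np.float64(-55.52426346924817)) rack (array([ 0.49448624,  0.19103456, -0.13573482]), np.float64(-51.22190334602965)) blank (array([ 0.4959541 ,  0.19766747, -0.13398427]), np.float64(-58.39288758958765))
S jig (array([ 0.51317024, -0.14786136, -0.12299019]), np.float64(-45.85831460954649)) rack (array([ 0.49070686,  0.18494675, -0.13892491]), np.float64(-46.31102807145528)) blank (array([ 0.49210373,  0.19580556, -0.13284628]), np.float64(-54.84894504578596))
TS jig (array([ 0.51823496, -0.13761189, -0.11874399]), np.float64(-86.80074966529111)) rack (array([ 0.49381237,  0.18862225, -0.13387709]), np.float64(-84.4541841597003)) blank (array([ 0.49300855,  0.19642474, -0.12938398]), np.float64(-108.95110744356988))
```

Run:
```python
from h import *
T=ctrl.snapshot("top");S=ctrl.snapshot("side")
a=cv2.resize(T["color"][205:265,298:398,::-1],None,fx=6,fy=6,interpolation=cv2.INTER_CUBIC)
b=cv2.resize(S["color"][210:272,275:335,::-1],None,fx=6,fy=6,interpolation=cv2.INTER_CUBIC)
cv2.imwrite("pics/g1.png",a);cv2.imwrite("pics/g2.png",b)
m=np.zeros((360+0,0,3),np.uint8)
v=np.zeros((600,800,3),np.uint8)
a=cv2.resize(T["color"][212:262,300:400,::-1],(500*1,250),interpolation=cv2.INTER_CUBIC)
```

```text
(no output)
```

View pics/g1.png

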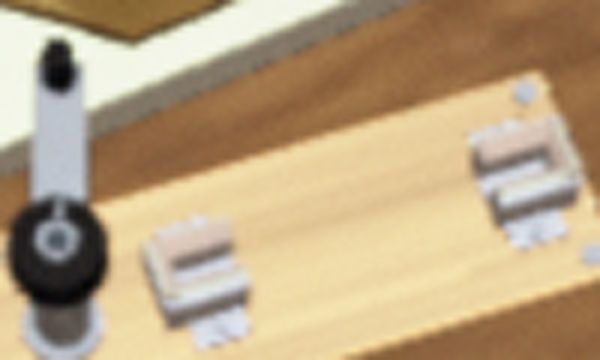

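View pics/g2.png

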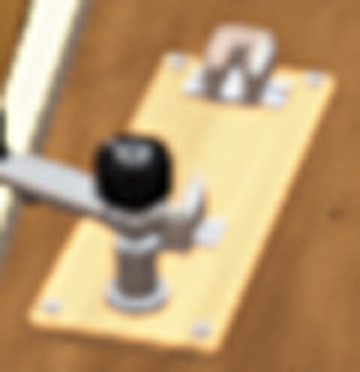

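```bash
cat > fit2.py <<'E'
from h import *
T=ctrl.snapshot("top");S=ctrl.snapshot("side")
for nm,ps in(("T",[T]),("S",[S]),("TS",[T,S])):
  for z0 in (0,.014): print(nm,z0,"jig",fit(ps,[.515,-.14,-.12],.11,.29,z0,.014,1))
  print(nm,"racktop",fit(ps,[.492,.19,-.13],.07,.2,.008,.008,1))
print("studT flange,knobtop",back(T,[[308.3,259.2]],.016),back(T,[[307.5,245]],.114))
o=[275,210]
print("studS flange,knobtop",back(S,np.array([[136,293]])/6+o,.016),back(S,np.array([[132,150]])/6+o,.114))
print("S corners",back(S,np.array([[32,322],[213,350],[335,75],[165,52]])/6+o,.014))
print("T corners R",back(T,np.array([[540,72],[610,282]])/6+[298,205],.014))
# tabs
print("T tabs",back(T,np.array([[222,328],[538,230]])/6+[298,205],.016)); print("S tabs",back(S,np.array([[200,90],[275,95],[208,232]])/6+o,.016))
E
python3 fit2.py
```

```text
T 0 jig (array([ 0.51841967, -0.13744148, -0.11939901]), np.float64(-55.55048325544546))
T 0.014 jig (array([ 0.51579894, -0.1372248 , -0.12513837]), np.float64(-57.22398556305275))
T racktop (array([ 0.49322081,  0.19086299, -0.13398131]), np.float64(-52.64687862947294))
S 0 jig (array([ 0.51315256, -0.14783922, -0.12243294]), np.float64(-45.80547263109382))
S 0.014 jig (array([ 0.51263976, -0.13593096, -0.11665297]), np.float64(-50.10491719901401))
S racktop (array([ 0.49087168,  0.18884211, -0.1398955 ]), np.float64(-46.230231923381126))
TS 0 jig (array([ 0.51819832, -0.13774039, -0.119312  ]), np.float64(-86.8035971842389))
TS 0.014 jig (array([ 0.51413254, -0.1368734 , -0.11969595]), np.float64(-106.91657261245393))
TS racktop (array([ 0.49213848,  0.19049726, -0.13319867]), np.float64(-97.1054966637366))
studT flange,knobtop [[ 0.52902947 -0.0280333   0.016     ]] [[ 0.52801887 -0.02811831  0.114     ]]
studS flange,knobtop [[ 0.52615088 -0.02835546  0.016     ]] [[ 0.52584609 -0.02874443  0.114     ]]
S corners [[ 0.58050936  0.00361257  0.014     ]
 [ 0.47529296  0.0166786   0.014     ]
 [ 0.44019721 -0.27422201  0.014     ]
 [ 0.55004932 -0.28787661  0.014     ]]
T corners R [[ 0.54998967 -0.28669183  0.014     ]
 [ 0.44062472 -0.2651116   0.014     ]]
T tabs [[ 0.4961739  -0.09362901  0.016     ]
 [ 0.47737084 -0.2469486   0.016     ]]
S tabs [[ 0.52108709 -0.24370969  0.016     ]
 [ 0.47411463 -0.24375855  0.016     ]
 [ 0.49409393 -0.09308415  0.016     ]]
```

```bash
cat > go.py <<'E'
import sys; from h import *
x,y,z,yaw=map(float,sys.argv[1:5]); o=ctrl.get_obs()
from scipy.spatial.transform import Rotation as Ro
R=Ro.from_euler("xyz",o["orientation"],degrees=True).as_matrix()
d=R.T@(np.array([x,y,z])-o["tool_pos"]); t=-((yaw-o["orientation"][2]+180)%360-180)
print("t",round(o["clock"],2),"pos",o["tool_pos"].round(4),o["orientation"].round(2),"F",o["force"].round(1),"q6",round(o["joint_pos"][5],1),"op",round(o["opening"],4)); print((d/.8).round(4).tolist(),round(t/90,4))
E
python3 go.py .4935 .1965 .17 -97.6
```

```text
t 1.5 pos [0.2653 0.6207 0.2922] [-180.     -0.    -23.14] F [-0.3  0.1  0.1] q6 -16.5 op 0.0875
[0.4707, 0.3755, 0.1527] 0.8274
```

send_rows(deltas=[[[0.471, 0.375, 0.06], 0.827], [[0.471, 0.375, 0.06], 0.827], [[0.471, 0.375, 0.06], 0.827], [[0.471, 0.375, 0.06], 0.827], [[0.471, 0.375, 0.06], 0.827]], gripper=1)

```text
clock: 1.92
tool_pos: [0.3641, 0.4365, 0.2715]
orientation: [-180.0, 0.0, -59.3]
force: [1.0, -0.3, 0.7]
opening: 0.0875
gripper_force: 0.0
```

```bash
python3 go.py .4935 .1965 .17 -97.6
```

```text
t 1.92 pos [0.3641 0.4365 0.2715] [-1.7998e+02  1.0000e-02 -5.9270e+01] F [ 1.  -0.3  0.7] q6 -39.2 op 0.0875
[0.3406, 0.0143, 0.1268] 0.4259
```

send_rows(deltas=[[[0.341, 0.0143, 0.127], 0.426], [[0.341, 0.0143, 0.127], 0.426], [[0.341, 0.0143, 0.127], 0.426], [[0.341, 0.0143, 0.127], 0.426], [[0.341, 0.0143, 0.127], 0.426]])

```text
clock: 2.33
tool_pos: [0.4578, 0.2652, 0.1987]
orientation: [-180.0, 0.1, -95.1]
force: [0.6, -1.0, 0.2]
opening: 0.0877
gripper_force: 0.0
```

```bash
python3 go.py .4935 .1965 .17 -97.6
```

```text
t 2.33 pos [0.4578 0.2652 0.1987] [-1.7996e+02  5.0000e-02 -9.5080e+01] F [ 0.6 -1.   0.2] q6 -56.4 op 0.0877
[0.0817, -0.052, 0.0359] 0.028
```

send_rows(deltas=[[[0.082, -0.052, 0.036], 0.028], [[0.082, -0.052, 0.036], 0.028], [[0.082, -0.052, 0.036], 0.028], [[0.082, -0.052, 0.036], 0.028], [[0.082, -0.052, 0.036], 0.028]])

```text
clock: 2.75
tool_pos: [0.4937, 0.198, 0.1703]
orientation: [-180.0, 0.0, -97.3]
force: [-0.3, 0.2, 0.7]
opening: 0.0876
gripper_force: 0.0
```

```bash
python3 - <<'E'
from h import *
T=ctrl.snapshot("top");S=ctrl.snapshot("side")
v=cv2.hconcat([cv2.resize(p["color"][a:a+110,b:b+100,::-1],None,fx=4,fy=4,interpolation=2) for p,a,b in((T,230,190),(S,230,240))])
cv2.imwrite("pics/a1.png",v)
for p in(T,S): print(fit([p],[.4935,.1965,-.13],.011,.18,.016,.05,-1))
E
python3 go.py .4935 .1965 .085 -97.6
```

```text
(array([ 0.51467847,  0.18766762, -0.49581727]), np.float64(-25.4186771920779))
(array([ 0.49207819,  0.1954554 , -0.13206197]), np.float64(-55.53305647243286))
t 2.85 pos [0.4934 0.1991 0.1707] [-1.7995e+02  5.0000e-02 -9.7210e+01] F [0.6 0.9 0. ] q6 -50.3 op 0.0875
[0.0033, -0.0005, 0.1071] 0.0044
```

View pics/a1.png

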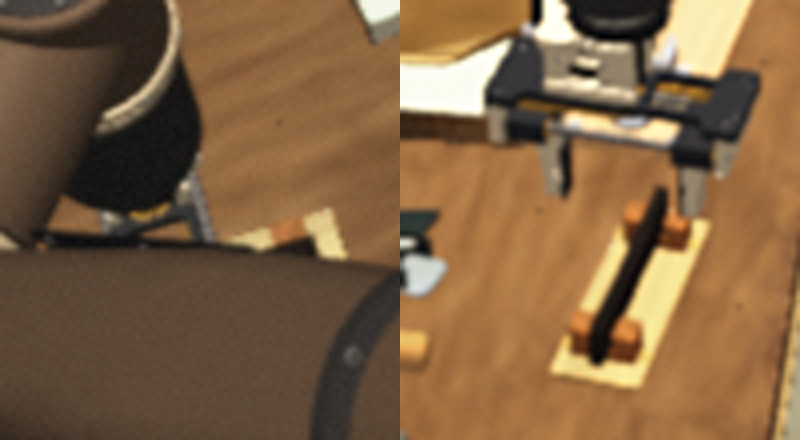

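The side view shows the gripper aligned across the blank at about (690,200) in the picture. Descending now.

send_rows(deltas=[[[0.0033, -0.0005, 0.04], 0.0044], [[0.0033, -0.0005, 0.08], 0.0044], [[0.0033, -0.0005, 0.1], 0.0044], [[0.0033, -0.0005, 0.107], 0.0044], [[0.0033, -0.0005, 0.107], 0.0044]])

```text
clock: 3.27
tool_pos: [0.4927, 0.1961, 0.0836]
orientation: [179.9, -0.1, -97.6]
force: [-0.3, -0.0, 0.4]
opening: 0.0874
gripper_force: 0.0
```

send_rows(deltas=[[[0, 0, 0], 0], [[0, 0, 0], 0], [[0, 0, 0], 0], [[0, 0, 0], 0], [[0, 0, 0], 0]], gripper=0)

```text
clock: 3.68
tool_pos: [0.4936, 0.1956, 0.0853]
orientation: [-179.9, 0.1, -97.7]
force: [-0.5, -0.2, 0.9]
opening: 0.0599
gripper_force: 0.0
```

send_rows(deltas=[[[0, 0, 0], 0], [[0, 0, 0], 0], [[0, 0, 0], 0], [[0, 0, 0], 0], [[0, 0, 0], 0]])

```text
clock: 4.1
tool_pos: [0.4933, 0.1953, 0.0844]
orientation: [180.0, -0.0, -97.7]
force: [-0.6, -0.2, -0.6]
opening: 0.0266
gripper_force: 0.0
```

```bash
python3 go.py .4935 .1965 .25 -97
```

```text
t 4.1 pos [0.4933 0.1953 0.0844] [ 1.800e+02 -1.000e-02 -9.768e+01] F [-0.6 -0.2 -0.6] q6 -50.5 op 0.0266
[-0.0015, 0.0, -0.207] -0.0075
```

send_rows(deltas=[[[0, 0, 0], 0], [[0, 0, 0], 0], [[0, 0, 0], 0], [[0, 0, 0], 0], [[0, 0, 0], 0]])

```text
clock: 4.52
tool_pos: [0.4932, 0.1953, 0.0844]
orientation: [180.0, -0.0, -97.7]
force: [-1.2, -1.0, -0.1]
opening: 0.0107
gripper_force: 30.0
```

send_rows(deltas=[[[0, 0, 0], 0], [[0, 0, -0.01], 0], [[0, 0, -0.02], 0], [[0, 0, -0.04], 0], [[0, 0, -0.06], 0]])

```text
clock: 4.93
tool_pos: [0.4932, 0.1953, 0.1334]
orientation: [180.0, -0.0, -97.7]
force: [0.5, -0.2, -1.5]
opening: 0.0111
gripper_force: 30.0
```

send_rows(deltas=[[[0, 0, -0.03], 0], [[0, 0, -0.06], 0], [[0, 0, -0.09], 0], [[0, 0, -0.11], 0], [[0, 0, -0.12], 0]])

```text
clock: 5.35
tool_pos: [0.4941, 0.1959, 0.232]
orientation: [-179.8, 0.2, -97.7]
force: [0.7, 0.7, -0.7]
opening: 0.0108
gripper_force: 30.0
```

```bash
python3 - <<'E'
from h import *
S=ctrl.snapshot("side")
o=ctrl.get_obs();c=o["tool_pos"]; zc=c[2]-.0853+.033
r=fit([S],[c[0],c[1],-.13],.011,.18,zc-.017,zc+.017,-1);print(r,c, o["gripper_force"])
save(S,"l1.png")
E
python3 go.py .5099 -.1723 .23 -96.9
```

```text
(array([ 0.4988955 ,  0.19711709, -0.03408072]), np.float64(-41.44497923335569)) [0.49428445 0.19597627 0.23222557] 29.999952614307404
t 5.4 pos [0.4943 0.196  0.2322] [-179.78    0.21  -97.65] F [1.  0.3 0.9] q6 -50.5 op 0.0109
[0.4537, -0.0806, 0.0014] -0.0083
```

send_rows(deltas=[[[0.05, -0.009, 0], -0.002], [[0.1, -0.018, 0], -0.004], [[0.15, -0.027, 0], -0.006], [[0.2, -0.036, 0], -0.0083], [[0.25, -0.044, 0], -0.0083]])

```text
clock: 5.82
tool_pos: [0.5008, -0.0092, 0.2278]
orientation: [179.9, -0.0, -96.9]
force: [1.5, 1.0, -0.3]
opening: 0.0108
gripper_force: 30.0
```

send_rows(deltas=[[[0.05, -0.009, 0], 0], [[0.1, -0.018, 0], 0], [[0.15, -0.027, 0], 0], [[0.18, -0.033, 0], 0], [[0.204, -0.0366, 0], 0]])

```text
clock: 6.23
tool_pos: [0.5102, -0.1755, 0.2274]
orientation: [179.9, -0.0, -97.0]
force: [0.4, 0.3, -1.3]
opening: 0.0109
gripper_force: 30.0
```

```bash
python3 go.py .5099 -.1723 .145 -96.9
```

```text
t 6.23 pos [ 0.5102 -0.1755  0.2274] [ 1.7991e+02 -1.0000e-02 -9.7050e+01] F [ 0.4  0.3 -1.3] q6 -8.9 op 0.0109
[-0.004, 0.0007, 0.103] -0.0016
```

send_rows(deltas=[[[-0.004, 0.0007, 0.03], -0.0016], [[-0.004, 0.0007, 0.06], -0.0016], [[-0.004, 0.0007, 0.09], -0.0016], [[-0.004, 0.0007, 0.11], -0.0016], [[-0.004, 0.0007, 0.125], -0.0016]])

```text
clock: 6.65
tool_pos: [0.5092, -0.1699, 0.1258]
orientation: [179.8, -0.0, -96.8]
force: [-0.8, -0.6, 0.1]
opening: 0.0108
gripper_force: 30.0
```

send_rows(deltas=[[[0, 0, 0], 0], [[0, 0, 0], 0], [[0, 0, 0], 0], [[0, 0, 0], 0], [[0, 0, 0], 0]])

```text
clock: 7.07
tool_pos: [0.5113, -0.1698, 0.1294]
orientation: [-179.9, 0.0, -96.8]
force: [-0.6, -0.1, -1.1]
opening: 0.0109
gripper_force: 30.0
```

```bash
python3 go.py .5099 -.1723 .12 -96.9
python3 - <<'E'
from h import *
T=ctrl.snapshot("top");S=ctrl.snapshot("side")
v=cv2.vconcat([cv2.resize(T["color"][205:265,292:407,::-1],None,fx=5,fy=5,interpolation=2),cv2.resize(S["color"][210:268,245:360,::-1],None,fx=5,fy=5,interpolation=2)])
cv2.imwrite("pics/j1.png",v)
E
```

```text
t 7.07 pos [ 0.5113 -0.1698  0.1294] [-1.799e+02  1.000e-02 -9.677e+01] F [-0.6 -0.1 -1.1] q6 -9.3 op 0.0109
[0.0033, 0.0013, 0.0117] 0.0014
```

View pics/j1.png

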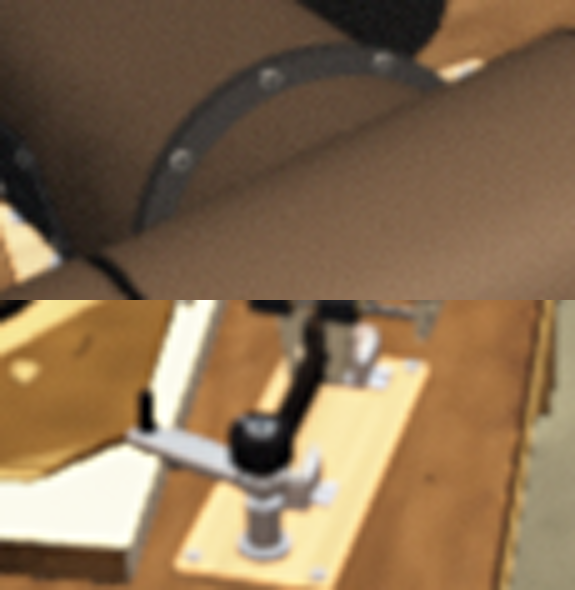

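```bash
cat > avg.py <<'E'
import sys; from h import *
from scipy.spatial.transform import Rotation as Ro
x,y,z,yaw=map(float,sys.argv[1:5]); L=[]
for i in range(8): ctrl.snapshot("side"); o=ctrl.get_obs(); L.append(np.r_[o["tool_pos"],Ro.from_euler("xyz",o["orientation"],degrees=True).as_rotvec(degrees=True),o["force"]])
L=np.array(L); m=L.mean(0); R=Ro.from_rotvec(m[3:6],degrees=True); w=R.as_euler("xyz",degrees=True)
# mean of rotvec near 180 deg may flip sign: use yaw from last
ys=[Ro.from_rotvec(l[3:6],degrees=True).as_euler("xyz",degrees=True)[2] for l in L]; yw=np.mean(ys)
c,s=np.cos(np.radians(yw)),np.sin(np.radians(yw)); R=np.array([[c,s,0],[s,-c,0],[0,0,-1]])
print(round(o["clock"],2),m[:3].round(4),L[:,:3].std(0).round(4),round(yw,2),"F",m[6:].round(1),"op",round(o["opening"],4),"q6",round(o["joint_pos"][5],1)); print((R.T@([x,y,z]-m[:3])/.8).round(4).tolist(),round(-(yaw-yw)/90,4))
E
python3 avg.py .509 -.1734 .1134 -96.9
```

```text
7.57 [ 0.5108 -0.1698  0.1287] [0.0001 0.     0.0002] -96.78 F [ 0.3  0.1 -1.1] op 0.0107 q6 -9.3
[0.0047, 0.0017, 0.0191] 0.0013
```

send_rows(deltas=[[[0.0047, 0.0017, 0], 0.0013], [[0.0047, 0.0017, 0.005], 0.0013], [[0.0047, 0.0017, 0.01], 0.0013], [[0.0047, 0.0017, 0.015], 0.0013], [[0.0047, 0.0017, 0.019], 0.0013]])

```text
clock: 7.98
tool_pos: [0.5087, -0.1734, 0.1125]
orientation: [180.0, -0.0, -96.9]
force: [0.6, -0.8, -0.7]
opening: 0.0108
gripper_force: 30.0
```

Run:
```python
from h import *
S=ctrl.snapshot("side"); o=ctrl.get_obs(); print(o["tool_pos"],o["force"])
# predicted blank outline vs picture, guide mouth markers
P,N=hullpts(S,[.5090,-.172],-.12,.011,.18,.045,.079,400)
im=cv2.resize(S["color"][205:255,270:345,::-1],None,fx=8,fy=8,interpolation=2)
im2=im.copy()
for q in (P-[270,205])*8+4: cv2.circle(im2,tuple(int(v) for v in q),1,(0,255,0),-1)
cv2.imwrite("pics/j2.png",cv2.resize(cv2.hconcat([im,im2]),(800,267)))
```

```text
[ 0.50839954 -0.17336355  0.11198723] [ 0.03076117  0.21394652 -0.7862624 ]
```

View pics/j2.png

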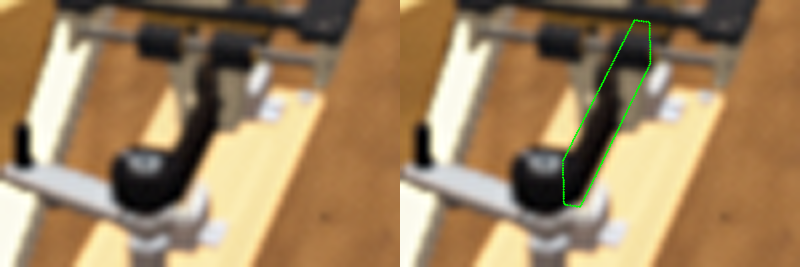

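The near half of the blank matches the predicted outline (right edge at about (208,150) in the left panel). Its far part is hidden by the finger. I'll go down gently and watch the force.

send_rows(deltas=[[[0, 0, 0.002], 0], [[0, 0, 0.004], 0], [[0, 0, 0.006], 0], [[0, 0, 0.008], 0], [[0, 0, 0.01], 0]])

```text
clock: 8.45
tool_pos: [0.5095, -0.1734, 0.1054]
orientation: [-179.9, 0.0, -96.9]
force: [1.8, 0.7, 0.4]
opening: 0.0107
gripper_force: 30.0
```

send_rows(deltas=[[[0, 0, 0.002], 0], [[0, 0, 0.004], 0], [[0, 0, 0.006], 0], [[0, 0, 0.007], 0], [[0, 0, 0.007], 0]])

```text
clock: 8.87
tool_pos: [0.5094, -0.1734, 0.0996]
orientation: [-180.0, 0.0, -96.9]
force: [3.3, -0.5, -0.9]
opening: 0.011
gripper_force: 30.0
```

```bash
python3 avg.py .5092 -.1734 .0884 -96.9
```

```text
9.27 [ 0.5094 -0.1734  0.0997] [0. 0. 0.] -96.89 F [ 4.3 -0.7 -3.1] op 0.0109 q6 -9.0
[0.0001, 0.0002, 0.0141] 0.0001
```

send_rows(deltas=[[[0, -0.001, 0], 0], [[0, -0.001, 0.003], 0], [[0, -0.001, 0.006], 0], [[0, -0.001, 0.008], 0], [[0, -0.001, 0.01], 0]])

```text
clock: 9.68
tool_pos: [0.5095, -0.1735, 0.0914]
orientation: [180.0, -0.0, -96.9]
force: [2.7, 0.4, 0.1]
opening: 0.0106
gripper_force: 30.0
```

```bash
python3 avg.py .51 -.1734 .0884 -96.9
```

```text
10.08 [ 0.5095 -0.1735  0.0914] [0.     0.     0.0001] -96.9 F [ 2.3 -0.4 -2.3] op 0.0111 q6 -9.0
[-0.0002, -0.0006, 0.0037] -0.0
```

send_rows(deltas=[[[0, -0.001, 0], 0], [[0, -0.001, 0.001], 0], [[0, -0.001, 0.002], 0], [[0, -0.001, 0.003], 0], [[0, -0.001, 0.004], 0]])

```text
clock: 10.5
tool_pos: [0.5103, -0.1736, 0.0883]
orientation: [180.0, -0.0, -96.9]
force: [-3.9, 2.0, 15.8]
opening: 0.0107
gripper_force: 30.0
```

```bash
python3 avg.py .51 -.1734 .0884 -96.9
```

```text
10.9 [ 0.5104 -0.1736  0.0884] [0.0001 0.     0.    ] -96.9 F [ 0.2  0.4 -0.8] op 0.0107 q6 -9.0
[-0.0002, 0.0005, -0.0] 0.0
```

send_rows(deltas=[[[0, 0, 0.001], 0], [[0, 0, 0.001], 0], [[0, 0, 0.001], 0], [[0, 0, 0.001], 0], [[0, 0, 0.001], 0]])

```text
clock: 11.32
tool_pos: [0.5106, -0.1736, 0.0883]
orientation: [-180.0, -0.0, -96.9]
force: [-2.6, 1.6, 8.2]
opening: 0.0109
gripper_force: 30.0
```

send_rows(deltas=[[[0, 0, 0], 0], [[0, 0, 0], 0], [[0, 0, 0], 0], [[0, 0, 0], 0], [[0, 0, 0], 0]], gripper=0.6)

```text
clock: 11.73
tool_pos: [0.5105, -0.1736, 0.0875]
orientation: [180.0, -0.0, -96.9]
force: [0.4, -0.3, -0.9]
opening: 0.0385
gripper_force: 0.0
```

send_rows(deltas=[[[0, 0, 0], 0], [[0, 0, -0.03], 0], [[0, 0, -0.07], 0], [[0, 0, -0.11], 0], [[0, 0, -0.15], 0]])

```text
clock: 12.15
tool_pos: [0.5102, -0.1736, 0.2088]
orientation: [179.9, -0.0, -96.9]
force: [1.6, 0.7, 0.1]
opening: 0.0529
gripper_force: 0.0
```

send_rows(deltas=[[[0.1, 0.05, -0.05], 0], [[0.1, 0.1, -0.05], 0], [[0.1, 0.15, -0.05], 0], [[0.1, 0.15, -0.05], 0], [[0.1, 0.15, -0.05], 0]])

```text
clock: 12.57
tool_pos: [0.3767, -0.2391, 0.2485]
orientation: [-180.0, 0.0, -97.0]
force: [-0.8, -0.1, -0.9]
opening: 0.0529
gripper_force: 0.0
```

Run:
```python
from h import *
T=ctrl.snapshot("top");S=ctrl.snapshot("side"); print(ctrl.get_obs()["tool_pos"])
v=cv2.vconcat([cv2.resize(T["color"][205:265,292:407,::-1],None,fx=5,fy=5,interpolation=2),cv2.resize(S["color"][210:268,245:360,::-1],None,fx=5,fy=5,interpolation=2)])
cv2.imwrite("pics/j3.png",v)
```

```text
[ 0.38097344 -0.23894868  0.24845967]
```

View pics/j3.png

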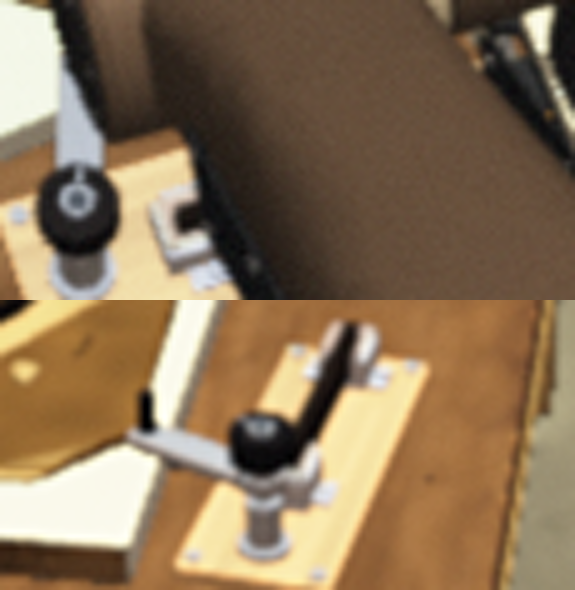

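The blank sits between both guides (top panel: it enters the left guide at about (190,213); side panel: it runs from (350,325) to (300,455)). Next is the bar post.

Run:
```python
from h import *
T=ctrl.snapshot("top");S=ctrl.snapshot("side")
print("blank",fit([S],[.5095,-.172,-.12],.011,.18,.020,.054,-1))
M=[np.c_[cam(p)[0],cam(p)[1]] for p in(T,S)]
def tri(a,b):
    n=lambda p,u:(np.array(u,float)-[p["cx"],p["cy"]])/cam(p)[2]
    X=cv2.triangulatePoints(M[0],M[1],n(T,a),n(S,b))[:,0]; X=X[:3]/X[3]
    print("  tri",X.round(4),"resid",(proj(T,X)[0]-a).round(1)); return X
stud=np.array([.5272,-.0283]); yd=np.array([.1197,.9928]); xd=np.array([.9928,-.1197])
for n,a,b in(("post top",[307.5,212.5],[274.4,228.6]),("post base",[308,219.7],[274.4,236]),("knobtop",[307.5,245],[297,235])):
    X=tri(a,b); d=X[:2]-stud; print(n,np.linalg.norm(d),"ang",np.arctan2(d@xd,-(d@yd)))
for p in(T,S):
    for k in("bar_post","knob_mid","blank_mid"): print(k,[(round(d["conf"],2),(np.array(d["xy"])*[640,480]).round(1)) for d in ctrl.boxes_of(p,k)[:2]])
```

```text
blank (array([ 0.51845528, -0.16433573, -0.21618876]), np.float64(-43.65620360752572))
  tri [ 0.6132 -0.0684  0.1083] resid [0.3 1.1]
post top 0.09494961106730837 ang 1.2543215259257994
  tri [ 0.6114 -0.067   0.0771] resid [-0.  -0.1]
post base 0.09270238671817355 ang 1.2602899833424388
  tri [ 0.5265 -0.0278  0.1151] resid [0.1 0.4]
knobtop 0.0008511772641137872 ang -2.1092211162037633
bar_post [(0.47, array([306.2, 231.6]))]
knob_mid [(0.69, array([308., 244.]))]
blank_mid []
bar_post [(0.57, array([281. , 240.5]))]
knob_mid [(0.63, array([297.1, 239.4]))]
blank_mid [(0.69, array([309.1, 229.6]))]
```

```bash
python3 - <<'E'
from h import *
S=ctrl.snapshot("side"); m=max(ctrl.cut_out(S,"blank_mid"),key=lambda d:d["conf"],default=None)
yy,xx=np.nonzero(m["pixels"]); print("mask top/bot",[(xx[yy==r].mean(),r) for r in(yy.min(),yy.min()+1,yy.max())])
yd=np.array([.1197,.9928]); c=np.array([.5099,-.172])
for s in(-.09,.09): print(proj(S,[[*(c+s*yd),z] for z in(.054,.02)]).round(1))
E
python3 go.py .6125 -.068 .22 -60.8
```

```text
mask top/bot [(np.float64(314.0), np.int64(214)), (np.float64(314.0), np.int64(215)), (np.float64(304.0), np.int64(241))]
[[314.7 214.2]
 [314.8 222. ]]
[[301.5 240.9]
 [301.7 248.9]]
t 13.17 pos [ 0.3821 -0.2384  0.2473] [179.96  -0.   -96.87] F [-0.2  0.   1.1] q6 -0.1 op 0.0527
[-0.246, -0.2605, 0.034] -0.4008
```

send_rows(deltas=[[[-0.246, -0.2605, 0.034], -0.4], [[-0.246, -0.2605, 0.034], -0.4], [[-0.246, -0.2605, 0.034], -0.4], [[-0.246, -0.2605, 0.034], -0.4], [[-0.246, -0.2605, 0.034], -0.4]], gripper=0.5)

```text
clock: 13.58
tool_pos: [0.5501, -0.1138, 0.2277]
orientation: [-180.0, -0.0, -60.7]
force: [0.4, -0.8, 0.4]
opening: 0.044
gripper_force: 0.0
```

```bash
python3 go.py .6125 -.068 .19 -60.8
```

```text
t 13.58 pos [ 0.5501 -0.1138  0.2277] [-1.800e+02 -1.000e-02 -6.072e+01] F [ 0.4 -0.8  0.4] q6 21.0 op 0.044
[-0.0119, -0.096, 0.0472] 0.0008
```

send_rows(deltas=[[[-0.012, -0.096, 0], 0], [[-0.012, -0.096, 0], 0], [[-0.012, -0.096, 0.02], 0], [[-0.012, -0.096, 0.047], 0], [[-0.012, -0.096, 0.047], 0]])

```text
clock: 14.0
tool_pos: [0.6095, -0.0691, 0.1857]
orientation: [179.6, 0.2, -61.1]
force: [-1.7, -0.7, -1.9]
opening: 0.0439
gripper_force: 0.0
```

```bash
python3 avg.py .6125 -.068 .147 -60.8
```

```text
14.4 [ 0.6113 -0.07    0.1909] [0.0006 0.0001 0.0014] -61.09 F [-0.   0.2  0.5] op 0.0438 q6 17.3
[-0.0014, -0.0025, 0.0549] -0.0032
```

send_rows(deltas=[[[-0.0014, -0.0025, 0.01], -0.0032], [[-0.0014, -0.0025, 0.03], -0.0032], [[-0.0014, -0.0025, 0.045], -0.0032], [[-0.0014, -0.0025, 0.054], -0.0032], [[-0.0014, -0.0025, 0.054], -0.0032]])

```text
clock: 14.82
tool_pos: [0.6114, -0.0679, 0.1453]
orientation: [179.8, 0.1, -60.8]
force: [0.4, -0.3, 0.0]
opening: 0.044
gripper_force: 0.0
```

send_rows(deltas=[[[0, 0, 0], 0], [[0, 0, 0], 0], [[0, 0, 0], 0], [[0, 0, 0], 0], [[0, 0, 0], 0]], gripper=0)

```text
clock: 15.23
tool_pos: [0.613, -0.0678, 0.1479]
orientation: [-179.9, -0.0, -60.8]
force: [2.6, -1.2, -0.6]
opening: 0.0159
gripper_force: 0.9
```

send_rows(deltas=[[[0, 0, 0], 0], [[0, 0, 0], 0], [[0, 0, 0], 0], [[0, 0, 0], 0], [[0, 0, 0], 0]])

```text
clock: 15.65
tool_pos: [0.613, -0.0678, 0.1476]
orientation: [-179.9, -0.0, -60.8]
force: [3.0, -0.6, 2.2]
opening: 0.0149
gripper_force: 30.0
```

```bash
cat > arc.py <<'E'
from h import *
o=ctrl.get_obs(); yw=np.radians(o["orientation"][2]); c,s=np.cos(yw),np.sin(yw); R=np.array([[c,s],[s,-c]])
yd=np.array([.1197,.9928]);xd=np.array([.9928,-.1197]);st=np.array([.5269,-.0283]); p=o["tool_pos"]
d=p[:2]-st; th0=np.arctan2(d@xd,-(d@yd)); print(p.round(4),"r",np.linalg.norm(d),"th",th0,"op",o["opening"],o["force"].round(1))
for th in np.r_[np.linspace(th0,0,11)[1:],-.04]: print(round(th,3),(R.T@(st+.095*(np.sin(th)*xd-np.cos(th)*yd)-p[:2])/.8).round(4).tolist())
E
python3 arc.py
```

```text
[ 0.613  -0.0678  0.1476] r 0.09478411502905114 th 1.260391635383011 op 0.014912296939270885 [ 3.  -0.6  2.2]
1.134 [0.0083, 0.0125]
1.008 [0.0146, 0.026]
0.882 [0.0193, 0.0402]
0.756 [0.0221, 0.0549]
0.63 [0.023, 0.0698]
0.504 [0.0221, 0.0847]
0.378 [0.0193, 0.0994]
0.252 [0.0147, 0.1137]
0.126 [0.0083, 0.1272]
0.0 [0.0003, 0.1398]
-0.04 [-0.0026, 0.1436]
```

send_rows(deltas=[[[0.0083, 0.0125, 0], 0], [[0.0146, 0.026, 0], 0], [[0.0193, 0.0402, 0], 0], [[0.0221, 0.0549, 0], 0], [[0.023, 0.0698, 0], 0]])

```text
clock: 16.07
tool_pos: [0.5745, -0.1118, 0.148]
orientation: [-179.8, -0.1, -60.8]
force: [7.7, -2.6, -0.1]
opening: 0.0157
gripper_force: 30.0
```

send_rows(deltas=[[[-0.0009, 0.0149, 0], 0], [[-0.0037, 0.0296, 0], 0], [[-0.0083, 0.0439, 0], 0], [[-0.0147, 0.0574, 0], 0], [[-0.0227, 0.07, 0], 0]])

```text
clock: 16.48
tool_pos: [0.515, -0.1227, 0.1474]
orientation: [-179.9, -0.0, -60.8]
force: [10.4, -0.0, -1.2]
opening: 0.0152
gripper_force: 30.0
```

```bash
python3 arc.py|head -1
```

```text
[ 0.515  -0.1227  0.1474] r 0.09516270307797155 th -0.0055800821872473705 op 0.015204199325600163 [10.4 -0.  -1.2]
```

send_rows(deltas=[[[0, 0, 0], 0], [[0, 0, 0], 0], [[0, 0, 0], 0], [[0, 0, 0], 0], [[0, 0, 0], 0]], gripper=1)

```text
clock: 16.9
tool_pos: [0.5142, -0.1226, 0.1467]
orientation: [179.9, 0.0, -60.8]
force: [-0.2, 0.7, -0.3]
opening: 0.0428
gripper_force: 0.0
```

send_rows(deltas=[[[0, 0, -0.01], 0], [[0, 0, -0.04], 0], [[0, 0, -0.08], 0], [[0, 0, -0.08], -0.07], [[0, 0, -0.08], -0.15]])

```text
clock: 17.32
tool_pos: [0.5159, -0.1226, 0.2137]
orientation: [-179.8, -0.1, -47.1]
force: [-0.5, -0.2, -0.8]
opening: 0.0762
gripper_force: 0.0
```

```bash
python3 go.py .5268 -.0282 .19 43
python3 - <<'E'
from h import *
S=ctrl.snapshot("side"); print([(d["conf"],np.array(d["xy"])*[640,480]) for d in ctrl.boxes_of(S,"bar_post")[:2]], proj(S,[.5155,-.1226,.092]))
E
```

```text
t 17.32 pos [ 0.5159 -0.1226  0.2137] [-1.7983e+02 -1.4000e-01 -4.7070e+01] F [-0.5 -0.2 -0.8] q6 35.1 op 0.0762
[-0.0772, -0.0903, 0.0297] -1.0008
[] [[304.48652231 225.52362432]]
```

send_rows(deltas=[[[-0.0772, -0.0903, 0], -0.4], [[-0.0772, -0.0903, 0], -0.4], [[-0.0772, -0.0903, 0], -0.4], [[-0.0772, -0.0903, 0], -0.4], [[-0.0772, -0.0903, 0], -0.4]])

```text
clock: 17.83
tool_pos: [0.526, -0.0271, 0.211]
orientation: [180.0, 0.1, -11.3]
force: [0.6, 0.2, -0.3]
opening: 0.0879
gripper_force: 0.0
```

send_rows(deltas=[[[0, 0, 0.03], -0.4], [[0, 0, 0.03], -0.4], [[0, 0, 0.03], -0.4], [[0, 0, 0.03], -0.4], [[0, 0, 0.03], -0.4]])

```text
clock: 18.25
tool_pos: [0.5258, -0.0283, 0.1868]
orientation: [-180.0, 0.1, 24.4]
force: [0.4, -0.6, -1.2]
opening: 0.0878
gripper_force: 0.0
```

send_rows(deltas=[[[0, 0, 0], -0.2], [[0, 0, 0], -0.2], [[0, 0, 0], -0.2], [[0, 0, 0], -0.2], [[0, 0, 0], -0.2]])

```text
clock: 18.67
tool_pos: [0.526, -0.0283, 0.187]
orientation: [-180.0, 0.0, 42.0]
force: [0.8, -0.1, 0.5]
opening: 0.0872
gripper_force: 0.0
```

```bash
python3 avg.py .5268 -.0282 .149 43
```

```text
19.07 [ 0.5261 -0.0283  0.1871] [0.     0.     0.0001] 42.14 F [-0.1 -0.  -0.3] op 0.0877 q6 114.0
[0.0007, 0.0005, 0.0477] -0.0096
```

send_rows(deltas=[[[0.0007, 0.0005, 0.01], 0], [[0.0007, 0.0005, 0.025], 0], [[0.0007, 0.0005, 0.04], 0], [[0.0007, 0.0005, 0.0475], 0], [[0.0007, 0.0005, 0.0475], 0]])

```text
clock: 19.48
tool_pos: [0.5259, -0.0284, 0.1474]
orientation: [-179.9, 0.2, 42.3]
force: [-0.2, -0.2, -0.3]
opening: 0.0879
gripper_force: 0.0
```

send_rows(deltas=[[[0, 0, 0], 0], [[0, 0, 0], 0], [[0, 0, 0], 0], [[0, 0, 0], 0], [[0, 0, 0], 0]], gripper=0)

```text
clock: 19.9
tool_pos: [0.527, -0.0281, 0.1496]
orientation: [180.0, -0.0, 42.3]
force: [-0.4, -0.6, -0.2]
opening: 0.0596
gripper_force: 0.0
```

send_rows(deltas=[[[0, 0, 0], 0], [[0, 0, 0], 0], [[0, 0, 0], 0], [[0, 0, 0], 0], [[0, 0, 0], 0]])

```text
clock: 20.32
tool_pos: [0.527, -0.0282, 0.1493]
orientation: [180.0, -0.0, 42.3]
force: [0.7, -1.6, 1.6]
opening: 0.0437
gripper_force: 30.0
```

```bash
python3 avg.py .5268 -.0282 .149 43
```

```text
20.72 [ 0.527  -0.0282  0.1493] [0. 0. 0.] 42.29 F [ 0.7 -1.8  2.4] op 0.0436 q6 114.0
[-0.0002, -0.0002, 0.0004] -0.0079
```

send_rows(deltas=[[[0, 0, 0.0004], 0.077], [[0, 0, 0.0008], 0.154], [[0, 0, 0.0011], 0.231], [[0, 0, 0.0015], 0.308], [[0, 0, 0.0019], 0.385]])

```text
clock: 21.13
tool_pos: [0.5267, -0.0276, 0.1478]
orientation: [-180.0, -0.0, 7.3]
force: [-1.6, 3.8, 4.8]
opening: 0.0438
gripper_force: 30.0
```

```bash
python3 -c "
from h import *
o=ctrl.get_obs();print(o['orientation'],o['tool_pos'],o['force'],o['moment'],o['joint_pos'][5])"
```

```text
[-1.79958169e+02 -4.28144341e-03  7.30417557e+00] [ 0.52669752 -0.02763263  0.14778412] [-1.59356829  3.84902922  4.82802895] [1.35300658 0.87131086 0.14932029] 79.04641871433613
```

send_rows(deltas=[[[0, 0, 0.0004], 0.077], [[0, 0, 0.0008], 0.154], [[0, 0, 0.0011], 0.231], [[0, 0, 0.0015], 0.308], [[0, 0, 0.0019], 0.385]])

```text
clock: 21.55
tool_pos: [0.5269, -0.027, 0.1463]
orientation: [-179.9, 0.0, -27.3]
force: [-2.0, 7.9, 5.3]
opening: 0.0435
gripper_force: 30.0
```

send_rows(deltas=[[[0, 0, 0.0004], 0.077], [[0, 0, 0.0008], 0.154], [[0, 0, 0.0011], 0.231], [[0, 0, 0.0015], 0.308], [[0, 0, 0.0019], 0.385]])

```text
clock: 21.97
tool_pos: [0.5273, -0.0265, 0.1448]
orientation: [-179.9, 0.1, -62.0]
force: [-0.9, 9.7, 3.8]
opening: 0.0435
gripper_force: 30.0
```

send_rows(deltas=[[[0, 0, 0.0004], 0.077], [[0, 0, 0.0008], 0.154], [[0, 0, 0.0011], 0.231], [[0, 0, 0.0015], 0.308], [[0, 0, 0.0019], 0.385]])

```text
clock: 22.38
tool_pos: [0.5281, -0.0262, 0.1434]
orientation: [-179.8, 0.2, -96.6]
force: [1.5, 9.2, 1.4]
opening: 0.0434
gripper_force: 30.0
```

```bash
cat > m.py <<'E'
from h import *
o=ctrl.get_obs();print(o['orientation'],o['tool_pos'],o['force'],o['moment'],o['joint_pos'][5])
E
python3 m.py
```

```text
[-1.79847426e+02  1.69878772e-01 -9.66182764e+01] [ 0.52805132 -0.02620616  0.14336257] [1.47570988 9.2493409  1.41152033] [ 3.56106658 -0.52522085  0.14541323] -24.903987274595277
```

send_rows(deltas=[[[0.0008, 0, 0.0004], 0.06], [[0.0016, 0, 0.0007], 0.12], [[0.0016, 0, 0.001], 0.18], [[0.0016, 0, 0.0012], 0.24], [[0.0016, 0, 0.0014], 0.3]])

```text
clock: 22.8
tool_pos: [0.5286, -0.0266, 0.1422]
orientation: [-179.9, 0.3, -123.5]
force: [2.5, 14.4, -2.2]
opening: 0.0435
gripper_force: 30.0
```

```bash
python3 m.py
```

```text
[-179.90931953    0.33051583 -123.53722603] [ 0.52855939 -0.02656694  0.14223817] [ 2.50521154 14.39139169 -2.24755483] [ 5.18173916 -1.08886115  0.21358933] -51.693663683602104
```

send_rows(deltas=[[[-0.002, 0.0014, 0.0003], 0.05], [[-0.002, 0.0014, 0.0006], 0.1], [[-0.002, 0.0014, 0.0008], 0.15], [[-0.002, 0.0014, 0.001], 0.2], [[-0.002, 0.0014, 0.001], 0.2]])

```text
clock: 23.22
tool_pos: [0.5275, -0.0274, 0.1418]
orientation: [-179.9, 0.0, -141.5]
force: [1.3, -2.0, 3.8]
opening: 0.0433
gripper_force: 30.0
```

```bash
python3 m.py
```

```text
[-1.79919919e+02  4.80005233e-02 -1.41460736e+02] [ 0.52746044 -0.02741065  0.14181583] [ 1.30992467 -1.98546936  3.76745231] [-0.73280859 -0.52557739  0.69775354] -69.87380651938412
```

send_rows(deltas=[[[0, 0, 0.0001], 0.03], [[0, 0, 0.0002], 0.05], [[0, 0, 0.0002], 0.06], [[0, 0, 0.0002], 0.06], [[0, 0, 0.0002], 0.06]])

```text
clock: 23.63
tool_pos: [0.5275, -0.0274, 0.1418]
orientation: [-179.9, 0.1, -146.6]
force: [-0.0, -1.3, 6.0]
opening: 0.0434
gripper_force: 30.0
```

```bash
python3 m.py
```

```text
[-1.79924659e+02  7.22152531e-02 -1.46580053e+02] [ 0.52749664 -0.02735669  0.14176947] [-0.02426476 -1.33243328  5.98726157] [-0.47127075 -0.36959217  0.8835445 ] -74.9903430194802
```

send_rows(deltas=[[[0, 0, 0], 0], [[0, 0, 0], 0], [[0, 0, 0], 0], [[0, 0, 0], 0], [[0, 0, 0], 0]], gripper=1)

```text
clock: 24.05
tool_pos: [0.5264, -0.0275, 0.1407]
orientation: [180.0, -0.0, -146.7]
force: [0.5, -0.4, 0.0]
opening: 0.0712
gripper_force: 0.0
```

send_rows(deltas=[[[0, 0, 0], 0], [[0, 0, -0.02], 0], [[0, 0, -0.06], 0], [[0, 0, -0.1], 0], [[0, 0, -0.13], 0]])

```text
clock: 24.47
tool_pos: [0.527, -0.0275, 0.2473]
orientation: [-180.0, 0.1, -146.7]
force: [0.7, 0.1, 0.8]
opening: 0.0877
gripper_force: 0.0
```

```bash
python3 go.py .45 .15 .28 -146
```

```text
t 24.47 pos [ 0.527  -0.0275  0.2473] [-1.7996e+02  6.0000e-02 -1.4670e+02] F [0.7 0.1 0.8] q6 -75.1 op 0.0877
[-0.0415, 0.2383, -0.041] -0.0078
```

send_rows(deltas=[[[-0.0415, 0.2383, -0.04], 0], [[-0.0415, 0.2383, -0.04], 0], [[-0.0415, 0.2383, -0.04], 0], [[-0.0415, 0.2383, -0.04], 0], [[-0.0415, 0.2383, -0.04], 0]])

```text
clock: 24.88
tool_pos: [0.4485, 0.1521, 0.2779]
orientation: [180.0, 0.1, -146.7]
force: [0.7, 0.8, 0.1]
opening: 0.0876
gripper_force: 0.0
```

Run:
```python
from h import *
T=ctrl.snapshot("top");S=ctrl.snapshot("side")
v=cv2.vconcat([cv2.resize(T["color"][205:265,292:407,::-1],None,fx=5,fy=5,interpolation=2),cv2.resize(S["color"][210:268,245:360,::-1],None,fx=5,fy=5,interpolation=2)])
cv2.imwrite("pics/j4.png",v)
X=np.array([[.5269,-.0283,z] for z in(.1145,.1105,.106)]); print("knobtop T,S at z .1145/.1105/.106",proj(T,X).round(1),proj(S,X).round(1))
for p in(T,S):
  for k in("bar_post","knob_mid"): print(k,[(round(d["conf"],2),(np.array(d["xy"])*[640,480]).round(1)) for d in ctrl.boxes_of(p,k)[:2]])
  print("post pred",proj(p,[.5155,-.1226,.084]))
```

```text
knobtop T,S at z .1145/.1105/.106 [[307.7 245.2]
 [307.8 245.9]
 [307.8 246.6]] [[296.7 234.9]
 [296.7 235.9]
 [296.7 237. ]]
bar_post [(0.7, array([330.2, 244.2]))]
knob_mid [(0.66, array([306.6, 248.2]))]
post pred [[342.00157772 239.47210112]]
bar_post []
knob_mid [(0.5, array([298.3, 241.9]))]
post pred [[304.5314627  227.44999467]]
```

View pics/j4.png

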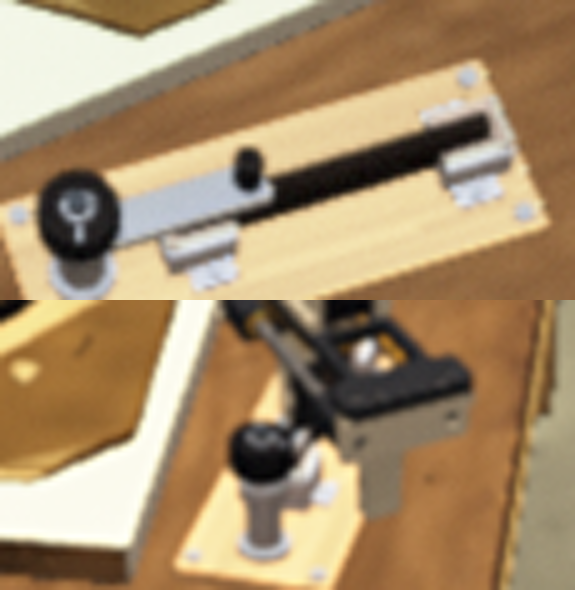

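In the last picture the bar lies over the blank (post at about (248,165)) and the blank reaches into both guides. The knob's mark has turned half round, and the turning moment jumped from 0.15 to 0.88 N m, so the knob is at its stop. The arm is clear.

```bash
python3 -c "
from plant import ctrl
print(ctrl.close_job())"
```

```text
the job is handed in; nothing more can be done
None
```

I handed the job in at about 25 s of the 72 s allowed. The blank is seated in the jig, the hold-down bar is at its stop over the blank, the knob is turned to a hard stop and the arm is clear. The judge returned no verdict, and I did not measure the knob's final angle or the foot's force directly.

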